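# Take a plant pot's temperature inside a glass terrarium

### The job

Check how warm the terracotta pot in the terrarium is: swing the terrarium's glass door wide open, pick up the yellow infrared thermometer and, sighting in through the open doorway with its lens 10 to 15 cm short of the pot, keep it aimed at the middle of the pot's side, quite still, for two seconds (it scans by itself; it cannot read through glass). Then lay the thermometer back down on its side on the cork mat, setting it down rather than dropping it, and leave the door open. Leave the pots and everything else on the table where they are.

Things in the scene. Friction and masses are not known exactly. Their poses are not given: they have to be found in the camera images.
- terrarium: glass terrarium, fixed, 220 mm deep (x), 280 wide (y), 290 high; black frame, glass sides and back, wire-mesh top, pale grid floor 60 mm above the table. Origin: centre of underside; -x is the front with the door. Clear doorway in the front plane (x = -0.11): y from -0.125 to 0.125, 70 to 275 mm above the table
- door (a joint): glass front door, 250 mm wide, 196 high, 5 thick, lower edge 74 mm above the table, hinged upright at the left edge seen from the robot (terrarium +y). Rad: 0 closed, grows as the free edge swings towards the robot, stop at 2.0; 1.57 is square to the front. Starts at 0 to 0.12; light friction (0.12 N m), no spring or catch, stays where left
- door_handle (a point): grip point of the door handle: upright round steel bar 12 mm thick, 40 mm out from the door's mid-plane, 225 mm along the door from the hinge. The bar spans 199 to 267 mm above the table; this point is 252 mm up, 38 mm below the terrarium's top. Fingers coming straight down can pinch it across the door's width. Moves and turns with the door
- door_hinge (a point): point on the door's hinge axis (vertical), at mid-height of the door; its axes turn with the door: y points along the door from the free edge to the hinge, -x outwards from the outer face
- thermometer: infrared thermometer, pistol shape, yellow and black, 0.15 to 0.26 kg, lying on its side on the mat: flat-sided barrel 140 long, 44 wide, 40 mm thick, then a black nose 38 mm across. Origin on the underside, mid-barrel; x to the nose, z up as it lies; the handle (34 mm thick, 90 long) sticks out to -y from the rear (x -0.08 to -0.03). Scans continuously, no trigger needed, along +x from the lens
- thermometer_lens (a point): centre of the lens, at the front of the nose: 90 mm ahead of the thermometer's origin, 20 mm above its underside, on the barrel's axis. Its axes are the thermometer's; x is the sight line
- thermometer_grip (a point): a good place to grip the barrel: on its axis, 15 mm ahead of the thermometer's origin, 20 mm above its underside; pinch across the 44 mm width (along the thermometer's y), ahead of the handle. It balances near here (centre of mass about 20 mm behind this point and 10 mm towards the handle)
- mat: cork mat, fixed on the table, 260 mm (x) by 200 mm (y), 4 mm thick; origin: centre of its underside
- terracotta_pot: orange-brown terracotta pot with an aloe, standing on the terrarium's floor beside the white pot, left or right; 80 mm high, 56 mm in diameter at the foot, 70 mm below the rim, 82 mm at the rim, leaves to about 160 mm; loose, 0.45 kg. Origin: centre of its underside, its axis about 0.11 m behind the doorway's plane
- terracotta_pot_mid (a point): the point to aim at: on the terracotta pot's axis at half its height (40 mm above its foot, about 100 mm above the table)
- white_pot: white pot with a fern, same size, loose, in the terrarium beside the terracotta pot; bystander. Origin: centre of its underside
- phone: bystander: black phone lying flat, 148 x 72 x 8 mm; origin: centre of its underside
- eyeglasses: bystander: folded black eyeglasses, 140 mm wide (y), 45 mm deep, 48 mm high; origin: middle of the underside
- earbuds_case: bystander: green earbuds case, 58 x 46 x 24 mm; origin: centre of its underside
- gnome: bystander: ceramic gnome with a grey pointed hat, 174 mm high, 92 mm across the hat's brim; origin: centre of its underside
- conifer: bystander: small conifer in a white pot on the table, 200 mm high, 84 mm across; origin: centre of its underside
- mister: bystander: amber plant-mister bottle, 171 mm high, 72 mm in diameter; origin: centre of its underside
Not all that is in view belongs to the job. Several things have the shape of the thermometer; the one meant has the colours described above.

How it is judged:
By the outcome, as a careful person would: the job done as asked, in the order asked, and still so for the second after the job is handed in, with the robot touching nothing.
It also fails if it takes over 64 s, if anything falls off the work surface, if the arm or the gripper's body presses on something with over 40 N, if the wrist force passes 120 N, or if a joint passes its speed limit or range.

### The arm

A 6-joint arm with a two-finger parallel gripper is mounted at the origin on the work surface. World frame = base frame: x ahead of the robot, y to its left, z up, the work surface at z = 0. Lengths are in m, angles in rad, forces in N, time in s.
With the tool pointing down it reaches from about 0.425 to 0.95 m from the base axis. Payload 3.5 kg.
Tool frame: the origin (TCP) lies midway between the tips of the shut fingers; the grasp point (between the pads) lies 19 mm behind it; z points along the fingers, y is the line along which they close (so a half turn about z gives the same grasp; the last joint's range is limited). The gripper opens to 85 mm and grips with 20 to 120 N. Pads are 22 mm wide; open, the fingers measure 114 mm over their backs; the gripper's body (76 mm by 85 mm) begins 54 mm behind the grasp point. The pads swing forward as they close: fully open they stand 13 mm farther back than shut.
Start: joints at [1.173, 0.286, 1.577, -0, 1.279, -0.15], TCP at [0.166, 0.654, 0.231] pointing down, gripper open.
Joint ranges: [-2.77, 2.77], [-0.9, 2.22], [0.21, 2.48], [-1.53, 4.67], [0.24, 2.81], [-2.84, 2.84]. Speed limits (rad/s): [2.79, 2.79, 3.14, 3.14, 3.14, 3.14].

### API

Orientations are given as a unit quaternion [x, y, z, w].
In Python, from plant import * gives the robot as it stands.
- The arm moves only by the tool move_arm, never from a script. Its argument "moves" is a list of rows, each a list of 3 entries, a list of its own where there are three numbers: the opening, from 0 (shut) to 1 (fully open), then the shift along the tool's x, y, z in m, then the turn, a rotation vector about the tool's x, y, z in rad. A call has exactly 10 rows; each row shifts and turns the commanded pose from where the row before left it, along the tool's axes as they then stand; what a row does not reach is not made up. A row lasts 1/12 s, in which the tool goes at most 41.7 mm and 7.16 degrees, less where a joint would pass 70% of its speed; a pose out of reach is approached as far as the arm can. A call is refused whole if a number of a shift passes 0.0417 or a number of a turn 0.125, either way. A call with a gripper value outside its range is refused whole. The fingers move at their own pace and stop on an object; "grip_force" is the grip in N (left out, the last holds). Time passes only in rows, so rows that do not move let the fingers close, or fill a call up. It gives the time, the measured TCP pose, the force, the opening and the grip force at its end, in the units of the state.
- get_state(): the state, without advancing time (a new reading comes with each control period).
- read_camera(name): name is "side" or "top"; returns the picture (384x512x3 uint8, red, green, blue); there is no depth.
- camera_params(name): a dict with "fx", "fy", "cx", "cy" (pixels), "rvec" (rotation vector, rad) and "tvec" (3), from world to camera coordinates, as OpenCV has them. Camera axes: x right, y down, z forward; pixel columns grow to the right and rows downward; lengths in m; the calibration is good to about 2 mm. A picture is of the moment at which its call begins. camera_params takes no time and is no camera call.
- sign_off(): hands the job in; it is judged then, once.
The state is a dict: "time": time; "qpos": joint angles; "dq": joint speeds; "joint_efforts": joint torques, N m; "eef_pos": TCP position; "tcp_rot": TCP orientation; "contact_force": force on the tool from outside, world axes, zero at the start; "wrist_torque": the same for the moment, N m; "opening": opening from 0.0 (shut) to 1.0 (fully open); "finger_force": force on a finger pad.
Only numpy, scipy, OpenCV 4.12 (cv2) and the standard library are available. Lean on these libraries where they do the work, as an engineer would, in place of code of your own. Each camera call takes 0.05 s, during which the arm holds its last target. There are 200 camera calls.

## Working session

There is one attempt and no reset: what is moved stays moved. The work goes in short steps, Python scripts to look and compute and a tool call to move; the robot and the scene stay as the last step left them, time stands still between calls to the robot, and variables do not carry over. Pictures are saved under pics/ and viewed, at most 10 in all, crops included, and the job is handed in when it is done.

Besides the shell and the picture viewer there is one more tool, called after "Call:" as name(argument=value, ...), one argument or row to a line, values as JSON. move_arm: Moves the arm, as the interface text tells. Its arguments: {"type":"object","properties":{"moves":{"type":"array"},"grip_force":{"type":"number"}},"required":["moves"]}

```bash
mkdir -p pics; ls
python3 - <<'E'
from plant import *
import cv2
for n in("side","top"):
    p=camera_params(n);print(n,p)
    cv2.imwrite(f"pics/{n}0.png",cv2.cvtColor(read_camera(n),cv2.COLOR_RGB2BGR))
s=get_state();print(s)
E
```

```text
pics
side {'fx': 369.6405400392849, 'fy': 369.6405400392849, 'cx': 257.6780725253376, 'cy': 191.74234358738553, 'rvec': array([ 2.37982091, -1.60798837,  0.24517857]), 'tvec': array([-0.1754781 ,  0.45896798,  1.528307  ])}
top {'fx': 434.7200009248911, 'fy': 434.7200009248911, 'cx': 258.4123652796434, 'cy': 191.99204384152108, 'rvec': array([ 2.18682086, -2.13771346,  0.13957437]), 'tvec': array([-0.00639388,  0.49887869,  1.54838374])}
{'time': 0.1, 'qpos': array([ 1.17302119e+00,  2.87094873e-01,  1.57800549e+00,  4.60996520e-06,
        1.27858261e+00, -1.49989268e-01]), 'dq': array([-0.00090073, -0.00081635, -0.00383005, -0.00087192, -0.00253134,
       -0.00152965]), 'joint_efforts': array([ 1.15515766e-03, -4.07297373e+01, -2.93698561e+01, -1.74683623e-04,
        3.44112923e-03, -4.81435180e-06]), 'eef_pos': array([0.16528597, 0.65385446, 0.23008722]), 'tcp_rot': array([ 1.23576823e-01,  9.92334458e-01, -1.00560817e-03, -2.84809786e-04]), 'contact_force': array([-0.05909179,  0.10055491,  0.59064091]), 'wrist_torque': array([0.03200981, 0.00361874, 0.00014987]), 'finger_force': 0.0, 'opening': 1.0012504161791556}
```

View pics/side0.png

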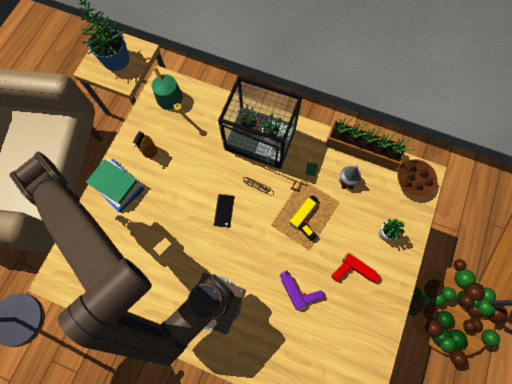

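View pics/top0.png

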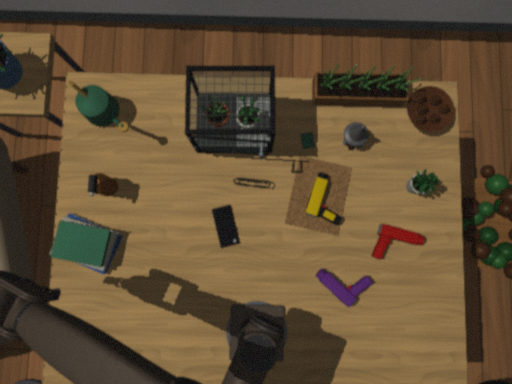

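Candidates in the top view: yellow/black pistol on the cork mat (318,195), red (397,238) and purple (345,288). I choose the yellow one. The terrarium is at about (230,110). The orange-brown pot is at about (217,115) and the white one at about (248,118). The door handle is near (262,152).

```bash
cat > h.py <<'E'
import numpy as np, cv2
from plant import *
from scipy.spatial.transform import Rotation as R
P={n:camera_params(n) for n in("side","top")}
def ray(n,uv):
    p=P[n];M=R.from_rotvec(p["rvec"]).as_matrix();c=-M.T@p["tvec"]
    d=M.T@np.array([(uv[0]-p["cx"])/p["fx"],(uv[1]-p["cy"])/p["fy"],1]);return c,d/np.linalg.norm(d)
def plane(n,uv,z):
    c,d=ray(n,uv);return c+d*(z-c[2])/d[2]
def two(a,b):
    (c1,d1),(c2,d2)=ray("side",a),ray("top",b)
    t=np.linalg.lstsq(np.c_[d1,-d2],c2-c1,rcond=None)[0]
    p,q=c1+d1*t[0],c2+d2*t[1];return (p+q)/2,np.linalg.norm(p-q)
def proj(n,X):
    p=P[n];M=R.from_rotvec(p["rvec"]).as_matrix();v=M@np.array(X)+p["tvec"]
    return np.array([p["fx"]*v[0]/v[2]+p["cx"],p["fy"]*v[1]/v[2]+p["cy"]])
def blobs(n,img,lo,hi,amin=15):
    h=cv2.cvtColor(img,cv2.COLOR_RGB2HSV);m=cv2.inRange(h,lo,hi)
    k,l,s,c=cv2.connectedComponentsWithStats(m)
    return [(s[i],c[i],(l==i).astype(np.uint8)) for i in range(1,k) if s[i][4]>=amin],m
E
python3 - <<'E'
from h import *
im={n:cv2.cvtColor(cv2.imread(f"pics/{n}0.png"),cv2.COLOR_BGR2RGB) for n in P}
for n in P:
    print(n,"cam",ray(n,(256,192))[0].round(3),"x/y axes px",proj(n,(0,0,0)).round(),proj(n,(.5,0,0)).round(),proj(n,(.5,.5,0)).round())
    print("yellow",[(b[0].tolist(),b[1].round(1),cv2.minAreaRect(cv2.findNonZero(b[2]))) for b in blobs(n,im[n],(24,170,120),(34,255,255),40)[0]])
    print("terra",[(b[0].tolist(),b[1].round(1)) for b in blobs(n,im[n],(4,110,40),(14,255,255),15)[0] if b[0][1]<200])
c1=cv2.resize(im["side"][70:250,205:355],None,fx=3.2,fy=3.2,interpolation=2)
c2=cv2.resize(im["top"][55:240,175:365],None,fx=3.1,fy=3.1,interpolation=2)
c1=c1[:573];c2=c2[:573]
for n,(y0,y1,x0,x1) in dict(side=(70,250,205,355),top=(55,240,175,365)).items():
    cv2.imwrite(f"pics/{n}_crop.png",cv2.cvtColor(cv2.resize(im[n][y0:y1,x0:x1],None,fx=3.2 if n=="top" else 4*.82,fy=3.2 if n=="top" else 4*.82,interpolation=2),cv2.COLOR_RGB2BGR))
E
```

```text
side cam [ 0.042 -0.181  1.595] x/y axes px [215. 303.] [260. 196.] [161. 157.]
yellow [([290, 198, 26, 29, 316], array([302.7, 211.9]), ((302.768310546875, 211.91464233398438), (10.151294708251953, 31.07857894897461), 38.65980529785156)), ([302, 225, 11, 11, 63], array([307.2, 229.8]), ((307.2458801269531, 229.7950439453125), (10.242951393127441, 5.761660099029541), 50.194427490234375))]
terra [([0, 0, 5, 6, 17], array([1.2, 1.7])), ([0, 0, 133, 197, 6350], array([60.1, 64.8])), ([159, 44, 143, 51, 1408], array([206.2,  69.7])), ([152, 58, 8, 9, 32], array([155.4,  62.6])), ([134, 68, 19, 31, 88], array([143.2,  82.7])), ([241, 82, 9, 5, 20], array([244.8,  83.8])), ([249, 89, 7, 7, 15], array([251.1,  92.3])), ([268, 91, 18, 19, 68], array([275.8, 101.2])), ([253, 94, 9, 5, 15], array([256.4,  95.5])), ([280, 94, 10, 8, 27], array([284.4,  97. ])), ([298, 94, 214, 202, 9148], array([447.5, 197.1])), ([289, 98, 9, 7, 22], array([293.2, 101.7])), ([253, 116, 6, 14, 35], array([255.7, 123.3])), ([243, 130, 11, 6, 27], array([248.1, 132.6])), ([326, 136, 76, 33, 477], array([363.2, 152
[... 478 characters left out ...]
505012512207))]
terra [([0, 20, 512, 194, 20004], array([314.2,  66.1])), ([48, 51, 28, 69, 721], array([58.2, 84.4])), ([392, 86, 63, 47, 1528], array([429.6, 108.8])), ([318, 94, 48, 13, 213], array([343.4,  99.2])), ([363, 96, 22, 11, 78], array([373.7, 100.8])), ([382, 96, 11, 6, 24], array([386.9,  98.4])), ([223, 105, 6, 10, 24], array([226.2, 109.2])), ([0, 115, 62, 91, 2385], array([ 32.7, 146.9])), ([215, 116, 14, 11, 47], array([222.1, 121.9])), ([97, 175, 22, 20, 175], array([106.2, 185.3])), ([36, 180, 7, 9, 23], array([ 39.1, 184.1])), ([499, 189, 13, 28, 223], array([506. , 201.9])), ([18, 193, 37, 79, 739], array([ 38.6, 227.2])), ([50, 193, 6, 13, 36], array([ 52.2, 199.3]))]
```

View pics/side_crop.png

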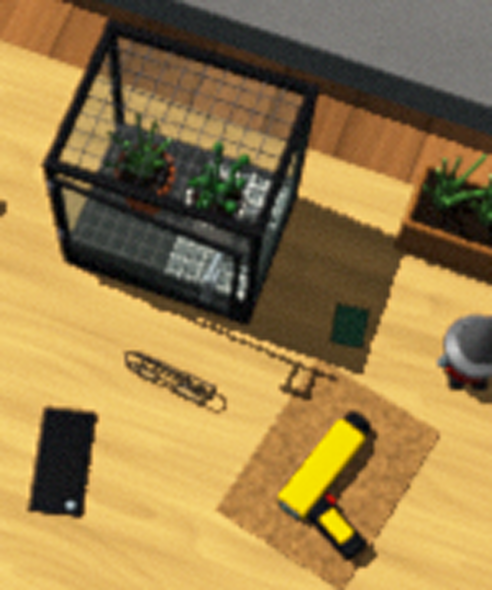

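View pics/top_crop.png

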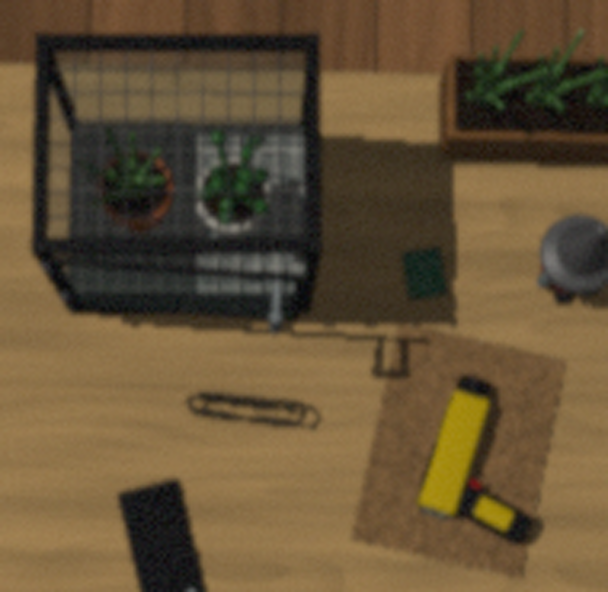

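The crops confirm the yellow/black thermometer on the mat, nose up at top-crop (474,383) and handle to the lower right. The terracotta pot is left of the white one, and the handle is at top-crop (277,305). Now I'll triangulate.

Run:
```python
from h import *
S=lambda u,v:(u/3.28+205-.35,v/3.28+70-.35)
T=lambda u,v:(u/3.2+175-.35,v/3.2+55-.35)
pts=dict(FL=(S(48,172),T(38,247)),FR=(S(262,228),T(318,247)),BL=(S(113,28),T(42,40)),BR=(S(312,92),T(316,40)),
 terra=(S(146,178),T(137,190)),white=(S(218,192),T(232,193)),nose=(S(358,422),T(474,385)))
for k,(a,b) in pts.items():
    X,e=two(a,b);print(k,X.round(3),round(e,4), "z.29" if k[1] in"LR" else "", plane("top",b,.285).round(3),plane("side",a,.285).round(3))
for k in("terra","white"): print(k,plane("top",pts[k][1],.14).round(3),plane("side",pts[k][0],.14).round(3))
im={n:cv2.cvtColor(cv2.imread(f"pics/{n}0.png"),cv2.COLOR_BGR2RGB) for n in P}
cs={}
for n in P:
    bs,_=blobs(n,im[n],(24,150,100),(34,255,255),40);bs=sorted(bs,key=lambda b:-b[0][4])
    b=[b for b in bs if 280<b[1][0]<345][:2]
    cs[n]=[x[1] for x in b]
    r=cv2.minAreaRect(cv2.findNonZero(b[0][2]));box=cv2.boxPoints(r)
    print(n,[x[1].round(1).tolist() for x in b],"box on z=.044",[plane(n,q,.044)[:2].round(3).tolist() for q in box])
    print(" handle patch z.041",plane(n,b[1][1],.041).round(3))
for i in range(2): print(two(cs["side"][i],cs["top"][i]))
# mat outline
def up(n,y0,y1,x0,x1,f): return cv2.resize(im[n][y0:y1,x0:x1],None,fx=f,fy=f,interpolation=cv2.INTER_CUBIC)
a=up("side",90,175,215,305,6);b=up("top",110,178,180,310,6)
b=up("top",120,165,215,310,6)
a=a[:510];c=np.zeros((600,800,3),np.uint8);a=up("side",115,170,215,305,6)
c[:a.shape[0],:a.shape[1]]=a;c[330:330+b.shape[0],:b.shape[1]]=b
c=np.clip(c.astype(float)*1.6,0,255).astype(np.uint8)
cv2.imwrite("pics/handle.png",cv2.cvtColor(c,cv2.COLOR_RGB2BGR))
```

```text
FL [0.657 0.24  0.251] 0.0047 z.29 [0.65  0.233 0.285] [0.64  0.231 0.285]
FR [ 0.648 -0.038  0.323] 0.0036 z.29 [ 0.656 -0.038  0.285] [ 0.667 -0.035  0.285]
BL [0.862 0.239 0.277] 0.0009 z.29 [0.858 0.238 0.285] [0.856 0.237 0.285]
BR [ 0.861 -0.03   0.291] 0.0056 z.29 [ 0.865 -0.032  0.285] [ 0.862 -0.027  0.285]
terra [0.76  0.156 0.115] 0.0025  [0.709 0.139 0.285] [0.677 0.118 0.285]
white [0.739 0.048 0.188] 0.0032  [0.708 0.047 0.285] [0.692 0.031 0.285]
nose [ 0.566 -0.228  0.035] 0.0006  [ 0.525 -0.189  0.285] [ 0.482 -0.22   0.285]
terra [0.753 0.153 0.14 ] [0.747 0.151 0.14 ]
white [0.752 0.05  0.14 ] [0.763 0.054 0.14 ]
side [[302.7, 212.0], [307.1, 229.9]] box on z=.044 [[0.426, -0.162], [0.562, -0.204], [0.548, -0.246], [0.412, -0.204]]
 handle patch z.041 [ 0.42  -0.248  0.041]
top [[316.4, 195.9], [328.8, 215.1]] box on z=.044 [[0.429, -0.162], [0.561, -0.205], [0.548, -0.246], [0.417, -0.203]]
 handle patch z.041 [ 0.42  -0.249  0.041]
(array([ 0.48780828, -0.20394867,  0.04059266]), np.float64(0.001428166519169356))
(array([ 0.41912653, -0.24778245,  0.04716307]), np.float64(0.001234195048788803))
```

View pics/handle.png

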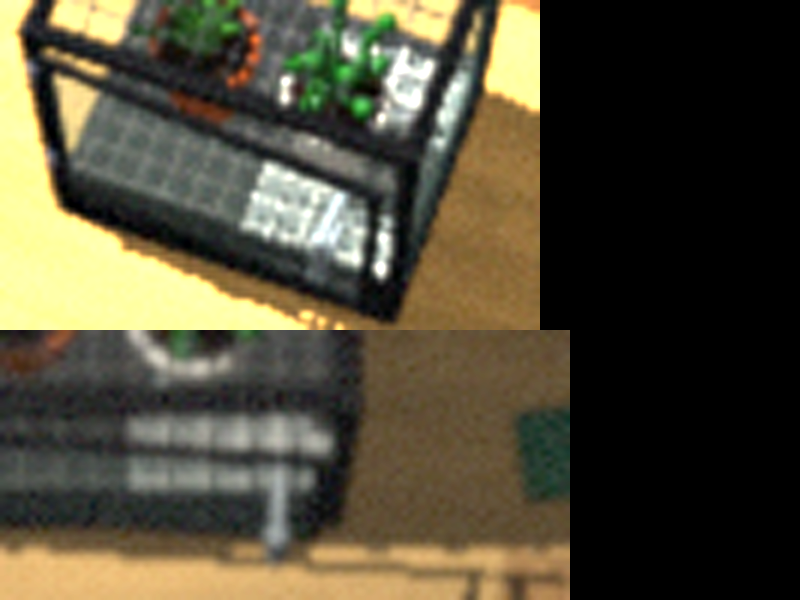

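Run:
```python
from h import *
# predicted handle/door pixels (in handle.png coordinates) for several door angles
psi=.015;C=np.array([.757,.102]);
def W(l,z): c,s=np.cos(psi),np.sin(psi);return np.array([*(C+[c*l[0]-s*l[1],s*l[0]+c*l[1]]),z])
f=lambda n,X:((proj(n,X)+.4-((215,115) if n=="side" else (215,120)))*6+((0,0) if n=="side" else (0,330))).round().astype(int)
for th in(0,.06,.12):
    yd=np.array([-np.sin(th),-np.cos(th)]);xo=np.array([-np.cos(th),np.sin(th)])
    H=np.array([-.11,.125])
    for nm,a,o,z in(("bar top",.225,.04,.267),("bar bot",.225,.04,.199),("brk top on door",.225,.0,.26),("door edge top",.25,0,.27),("door edge bot",.25,0,.074),("hinge top",0,0,.27)):
        X=W(H+yd*a+xo*o,z);print(th,nm,X.round(3),"side",f("side",X),"top",f("top",X))
for n in P:
    for x,y in((-.11,.14),(-.11,-.14)): print(n,"bottom corner",f(n,W((x,y),0)),"top corner",f(n,W((x,y),.29)))
im={n:cv2.imread(f"pics/{n}0.png") for n in P}
# yellow/thermometer z by edges: nose dir
a=np.array([.5485,-.246]);b=np.array([.5615,-.2045]);c=np.array([.4275,-.162]);d=np.array([.4145,-.2035])
print((a+b)/2,(c+d)/2,np.degrees(np.arctan2(*((a+b)/2-(c+d)/2)[::-1])),np.linalg.norm((a+b)/2-(c+d)/2))
m=(cv2.inRange(cv2.cvtColor(im["top"],cv2.COLOR_BGR2HSV),(8,60,50),(20,160,150)))
```

```text
0 bar top [ 0.609 -0.     0.267] side [337 217] top [282 500]
0 bar bot [ 0.609 -0.     0.199] side [334 258] top [280 528]
0 brk top on door [0.649 0.    0.26 ] side [358 169] top [282 429]
0 door edge top [ 0.649 -0.025  0.27 ] side [394 175] top [330 424]
0 door edge bot [ 0.649 -0.025  0.074] side [380 289] top [319 507]
0 hinge top [0.645 0.225 0.27 ] side [42 53] top [-150  420]
0.06 bar top [0.595 0.002 0.267] side [325 233] top [276 526]
0.06 bar bot [0.595 0.002 0.199] side [323 274] top [274 552]
0.06 brk top on door [0.635 0.001 0.26 ] side [350 187] top [281 454]
0.06 door edge top [ 0.634 -0.024  0.27 ] side [385 195] top [329 453]
0.06 door edge bot [ 0.634 -0.024  0.074] side [372 306] top [318 531]
0.06 hinge top [0.645 0.225 0.27 ] side [42 53] top [-150  420]
0.12 bar top [0.582 0.006 0.267] side [313 249] top [269 551]
0.12 bar bot [0.582 0.006 0.199] side [311 289] top [268 576]
0.12 brk top on door [0.622 0.002 0.26 ] side [341 203] top [278 479]
0.12 door edge top [ 0.619 -0.023  0.27 ] side [376 214] top [326 481]
0.12 door edge bot [ 0.619 -0.023  0.074] side [363 323] top [315 556]
0.12 hinge top [0.645 0.225 0.27 ] side [42 53] top [-150  420]
side bottom corner [ 58 212] top corner [18 31]
side bottom corner [394 332] top corner [418 169]
top bottom corner [-110  529] top corner [-185  410]
top bottom corner [339 533] top corner [361 415]
[ 0.555   -0.22525] [ 0.421   -0.18275] -17.597162491511178 0.1405782700135408
```

Terrarium centre is about (0.757, 0.102), yaw ~0.015. The door stands at about 0.06 rad, and the handle grip is at (0.594, 0.002, 0.252). The thermometer origin is (0.488, -0.204), yaw -17.6°, with a measured length of 0.141 and top about 0.041. The terracotta axis is at about (0.751, 0.153). All of these agree with the given sizes and the reach, so I'll plan the approach.

```bash
cat > plan.py <<'E'
from h import *
def RM(yaw):
    c,s=np.cos(yaw),np.sin(yaw);return np.array([[-s,c,0],[c,s,0],[0,0,-1.]])
def plan(wps,grip):
    """wps: list of (pos,yaw) per row; prints rows rounded, from measured pose"""
    s=get_state();p=np.array(s["eef_pos"]);M=R.from_quat(s["tcp_rot"]).as_matrix()
    rows=[]
    for q,y in wps:
        d=(M.T@(np.array(q)-p)).round(3);r=R.from_matrix(M.T@RM(y)).as_rotvec().round(3)
        rows.append([grip,d.tolist(),r.tolist()]);p=p+M@d;M=M@R.from_rotvec(r).as_matrix()
    for i in range(0,len(rows),10):print(str(rows[i:i+10]).replace(" ",""))
    a=np.abs(np.array([r[1] for r in rows]));n=np.linalg.norm([r[1] for r in rows],axis=1).max()
    print("max step",n,"max turn",np.abs([r[2] for r in rows]).max(),"start",s["eef_pos"].round(4),"yaw",yaw0(s).round(4),"t",s["time"],"F",np.array(s["contact_force"]).round(1),"op",round(s["opening"],3))
def yaw0(s=None):
    s=s or get_state();y=R.from_quat(s["tcp_rot"]).as_matrix()[:,1];return np.arctan2(y[1],y[0])
def line(q,y,n):
    s=get_state();p=np.array(s["eef_pos"]);y0=yaw0(s)
    return [(p+(np.array(q)-p)*i/n,y0+(y-y0)*i/n) for i in range(1,n+1)]
E
python3 -c "
from plan import *
plan(line((.594,.002,.31),1.52,20),1)"
```

```text
[[1,[-0.029,-0.026,-0.004],[-0.002,-0.0,-0.01]],[1,[-0.028,-0.027,-0.004],[-0.0,-0.0,-0.01]],[1,[-0.029,-0.027,-0.004],[-0.0,-0.0,-0.01]],[1,[-0.027,-0.027,-0.004],[-0.0,-0.0,-0.009]],[1,[-0.028,-0.028,-0.004],[-0.0,-0.0,-0.01]],[1,[-0.028,-0.027,-0.004],[-0.0,-0.0,-0.01]],[1,[-0.027,-0.028,-0.004],[-0.0,-0.0,-0.01]],[1,[-0.027,-0.028,-0.004],[-0.0,-0.0,-0.01]],[1,[-0.026,-0.029,-0.004],[-0.0,-0.0,-0.01]],[1,[-0.027,-0.029,-0.004],[-0.0,-0.0,-0.009]]]
[[1,[-0.026,-0.029,-0.004],[-0.0,-0.0,-0.01]],[1,[-0.025,-0.029,-0.004],[-0.0,-0.0,-0.01]],[1,[-0.026,-0.03,-0.004],[-0.0,-0.0,-0.01]],[1,[-0.025,-0.029,-0.004],[-0.0,-0.0,-0.01]],[1,[-0.025,-0.031,-0.004],[-0.0,-0.0,-0.01]],[1,[-0.025,-0.03,-0.004],[-0.0,-0.0,-0.01]],[1,[-0.024,-0.03,-0.004],[-0.0,-0.0,-0.009]],[1,[-0.024,-0.031,-0.004],[-0.0,-0.0,-0.01]],[1,[-0.024,-0.031,-0.004],[-0.0,-0.0,-0.01]],[1,[-0.023,-0.031,-0.004],[-0.0,-0.0,-0.01]]]
max step 0.040024992192379004 max turn 0.01 start [0.1653 0.6539 0.2301] yaw 1.323 t 0.1 F [-0.1  0.1  0.6] op 1.001
```

Call:
move_arm(
  moves=[
    [1, [-0.029, -0.026, -0.004], [0, 0, -0.01]],
    [1, [-0.028, -0.027, -0.004], [0, 0, -0.01]],
    [1, [-0.029, -0.027, -0.004], [0, 0, -0.01]],
    [1, [-0.027, -0.027, -0.004], [0, 0, -0.01]],
    [1, [-0.028, -0.028, -0.004], [0, 0, -0.01]],
    [1, [-0.028, -0.027, -0.004], [0, 0, -0.01]],
    [1, [-0.027, -0.028, -0.004], [0, 0, -0.01]],
    [1, [-0.027, -0.028, -0.004], [0, 0, -0.01]],
    [1, [-0.026, -0.029, -0.004], [0, 0, -0.01]],
    [1, [-0.027, -0.029, -0.004], [0, 0, -0.01]],
  ],
  grip_force=40,
)

```text
time: 0.93
eef_pos: [0.3806, 0.3265, 0.2711]
tcp_rot: [0.073, 0.997, -0.0, -0.0]
contact_force: [0.6, -0.0, -0.0]
opening: 1.003
finger_force: 0.0
```

Call:
move_arm(
  moves=[
    [1, [-0.026, -0.029, -0.004], [0, 0, -0.01]],
    [1, [-0.025, -0.029, -0.004], [0, 0, -0.01]],
    [1, [-0.026, -0.03, -0.004], [0, 0, -0.01]],
    [1, [-0.025, -0.029, -0.004], [0, 0, -0.01]],
    [1, [-0.025, -0.031, -0.004], [0, 0, -0.01]],
    [1, [-0.025, -0.03, -0.004], [0, 0, -0.01]],
    [1, [-0.024, -0.03, -0.004], [0, 0, -0.01]],
    [1, [-0.024, -0.031, -0.004], [0, 0, -0.01]],
    [1, [-0.024, -0.031, -0.004], [0, 0, -0.01]],
    [1, [-0.023, -0.031, -0.004], [0, 0, -0.01]],
  ],
)

```text
time: 1.77
eef_pos: [0.5958, 0.0016, 0.3109]
tcp_rot: [0.024, 1.0, 0.0, -0.0]
contact_force: [0.2, 0.9, -0.1]
opening: 1.002
finger_force: 0.0
```

```bash
python3 -c "
from plan import *
a=read_camera('side')[80:180,205:320];b=read_camera('top')[80:180,200:315]
c=np.hstack([a,b]);cv2.imwrite('pics/above.png',cv2.cvtColor(cv2.resize(c,None,fx=3.4,fy=3.4,interpolation=2),cv2.COLOR_RGB2BGR))
plan(line((.594,.002,.233),1.52,8)+[((.594,.002,.233),1.52)]*2,1)"
```

```text
[[1,[0.0,0.0,0.01],[-0.002,0.0,-0.0]],[1,[0.001,0.001,0.009],[0.0,0.0,-0.001]],[1,[0.0,0.0,0.01],[0.0,0.0,0.0]],[1,[0.001,0.001,0.01],[0.0,0.0,-0.0]],[1,[0.0,-0.0,0.01],[0.0,0.0,-0.001]],[1,[0.001,0.0,0.009],[0.0,0.0,0.0]],[1,[-0.0,0.001,0.01],[0.0,0.0,-0.0]],[1,[0.0,0.0,0.01],[0.0,0.0,-0.0]],[1,[0.0,0.0,-0.0],[0.0,0.0,-0.0]],[1,[0.0,0.0,-0.0],[0.0,0.0,-0.0]]]
max step 0.010099504938362078 max turn 0.002 start [ 0.5972 -0.0012  0.3108] yaw 1.5176 t 1.8667 F [ 0.5  0.3 -0.3] op 1.001
```

View pics/above.png

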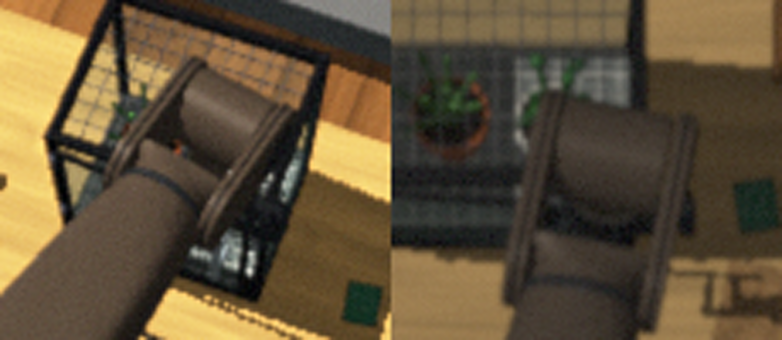

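The arm hides the handle in both views: in the crop, the forearm and wrist cover the doorway's right end. I'll go down on the measured point and watch the force and opening.

Call:
move_arm(
  moves=[
    [1, [0, 0.001, 0.01], [0, 0, 0]],
    [1, [0.001, 0, 0.009], [0, 0, 0]],
    [1, [0, 0.001, 0.01], [0, 0, 0]],
    [1, [0.001, 0, 0.01], [0, 0, 0]],
    [1, [0, 0, 0.01], [0, 0, 0]],
    [1, [0.001, 0, 0.01], [0, 0, 0]],
    [1, [0, 0.001, 0.01], [0, 0, 0]],
    [1, [0, 0, 0.009], [0, 0, 0]],
    [0.4, [0, 0, 0], [0, 0, 0]],
    [0, [0, 0, 0], [0, 0, 0]],
  ],
)

```text
time: 2.7
eef_pos: [0.5921, 0.0067, 0.2325]
tcp_rot: [0.024, 1.0, 0.0, -0.001]
contact_force: [-0.2, 1.1, -0.6]
opening: 0.749
finger_force: 0.0
```

Call:
move_arm(
  moves=[
    [0, [0, 0, 0], [0, 0, 0]],
    [0, [0, 0, 0], [0, 0, 0]],
    [0, [0, 0, 0], [0, 0, 0]],
    [0, [0, 0, 0], [0, 0, 0]],
    [0, [0, 0, 0], [0, 0, 0]],
    [0, [0, 0, 0], [0, 0, 0]],
    [0, [0, 0, 0], [0, 0, 0]],
    [0, [0, 0, 0], [0, 0, 0]],
    [0, [0, 0, 0], [0, 0, 0]],
    [0, [0, 0, 0], [0, 0, 0]],
  ],
)

```text
time: 3.53
eef_pos: [0.5923, 0.0016, 0.2345]
tcp_rot: [0.024, 1.0, -0.005, -0.0]
contact_force: [-3.3, -13.2, 1.7]
opening: 0.124
finger_force: 38.9
```

Bar gripped: opening 0.124 is about 10.5 mm, with 39 N on the pads. Its radius from the hinge is 0.229, against 0.2285 expected. Next is the opening arc.

```bash
python3 -c "
from plan import *
s=get_state();p=s['eef_pos'];H=np.array([.6452,.2246]);d=p[:2]-H;r=.2285;a0=np.arctan2(d[1],d[0])
print('r',np.linalg.norm(d),'theta',-np.pi/2-a0+.015+np.arctan(40/225), s['qpos'].round(2))
w=[];n=30
for i in range(1,n+1):
  t=1.72*i/n
  w.append((np.array([*(H+r*np.array([np.cos(a0-t),np.sin(a0-t)])),.2335]),1.52-t))
plan(w,0)"
```

```text
r 0.22923274447199693 theta 0.4238374904522978 [-0.16  0.1   1.78 -0.01  1.25 -1.68]
[[0,[0.013,0.004,0.001],[-0.011,0.0,0.06]],[0,[0.012,0.002,-0.0],[0.001,0.0,0.057]],[0,[0.013,0.003,-0.0],[-0.0,0.0,0.057]],[0,[0.013,0.003,-0.0],[-0.0,0.0,0.058]],[0,[0.013,0.002,-0.0],[-0.0,0.0,0.057]],[0,[0.013,0.003,-0.0],[-0.0,0.0,0.057]],[0,[0.013,0.003,-0.0],[-0.0,0.0,0.058]],[0,[0.012,0.003,-0.0],[-0.0,0.0,0.057]],[0,[0.013,0.002,-0.0],[-0.0,0.0,0.057]],[0,[0.013,0.003,-0.0],[-0.0,0.0,0.058]]]
[[0,[0.013,0.003,-0.0],[-0.0,0.0,0.057]],[0,[0.013,0.003,-0.0],[-0.0,0.0,0.057]],[0,[0.012,0.002,-0.0],[-0.0,0.0,0.058]],[0,[0.013,0.003,-0.0],[-0.0,0.0,0.057]],[0,[0.013,0.003,-0.0],[-0.0,0.0,0.057]],[0,[0.013,0.003,-0.0],[-0.0,0.001,0.058]],[0,[0.013,0.002,-0.0],[-0.0,-0.0,0.057]],[0,[0.012,0.003,-0.0],[-0.0,-0.0,0.057]],[0,[0.013,0.003,-0.0],[-0.0,-0.0,0.058]],[0,[0.013,0.003,-0.0],[-0.0,-0.0,0.057]]]
[[0,[0.013,0.002,-0.0],[-0.0,-0.0,0.057]],[0,[0.013,0.003,-0.0],[-0.0,-0.0,0.058]],[0,[0.012,0.003,-0.0],[-0.0,-0.0,0.057]],[0,[0.013,0.003,-0.0],[-0.0,-0.0,0.057]],[0,[0.013,0.002,-0.0],[-0.0,-0.0,0.058]],[0,[0.013,0.003,-0.0],[-0.0,-0.0,0.057]],[0,[0.013,0.003,-0.0],[-0.0,-0.0,0.057]],[0,[0.012,0.003,-0.0],[-0.0,-0.0,0.058]],[0,[0.013,0.002,-0.0],[-0.0,-0.0,0.057]],[0,[0.013,0.003,-0.0],[-0.0,-0.0,0.057]]]
max step 0.013638181696985855 max turn 0.06 start [0.5923 0.0016 0.2345] yaw 1.5224 t 3.5333 F [ -3.3 -13.2   1.7] op 0.124
```

Call:
move_arm(
  moves=[
    [0, [0.013, 0, 0], [0, 0, 0.057]],
    [0, [0.012, 0.001, 0], [0, 0, 0.057]],
    [0, [0.013, 0.003, 0], [0, 0, 0.057]],
    [0, [0.013, 0.003, 0], [0, 0, 0.058]],
    [0, [0.013, 0.002, 0], [0, 0, 0.057]],
    [0, [0.013, 0.003, 0], [0, 0, 0.057]],
    [0, [0.013, 0.003, 0], [0, 0, 0.058]],
    [0, [0.012, 0.003, 0], [0, 0, 0.057]],
    [0, [0.013, 0.002, 0], [0, 0, 0.057]],
    [0, [0.013, 0.003, 0], [0, 0, 0.058]],
  ],
)

```text
time: 4.37
eef_pos: [0.4788, 0.0644, 0.2344]
tcp_rot: [0.307, 0.952, -0.002, 0.0]
contact_force: [-3.7, -5.9, 3.3]
opening: 0.126
finger_force: 39.9
```

```bash
python3 -c "
from plan import *
s=get_state();p=s['eef_pos'];H=np.array([.6452,.2246]);d=p[:2]-H;a0=np.arctan2(d[1],d[0])
print('r',np.linalg.norm(d),'theta',-np.pi/2-a0+.015-np.arctan(40/225),s['contact_force'].round(1),s['wrist_torque'].round(2),s['opening'],yaw0(s),p.round(4))"
```

```text
r 0.23098807284003206 theta 0.6434967161207591 [-3.7 -5.9  3.3] [-0.73  0.64 -0.01] 0.12608934672501873 0.9468998896671528 [0.4788 0.0644 0.2344]
```

Call:
move_arm(
  moves=[
    [0, [0.013, 0.003, 0], [0, 0, 0.057]],
    [0, [0.013, 0.003, 0], [0, 0, 0.057]],
    [0, [0.012, 0.002, 0], [0, 0, 0.058]],
    [0, [0.013, 0.003, 0], [0, 0, 0.057]],
    [0, [0.013, 0.003, 0], [0, 0, 0.057]],
    [0, [0.013, 0.003, 0], [0, 0, 0.058]],
    [0, [0.013, 0.002, 0], [0, 0, 0.057]],
    [0, [0.012, 0.003, 0], [0, 0, 0.057]],
    [0, [0.013, 0.003, 0], [0, 0, 0.058]],
    [0, [0.013, 0.003, 0], [0, 0, 0.057]],
  ],
)

```text
time: 5.2
eef_pos: [0.4175, 0.1804, 0.2344]
tcp_rot: [0.563, 0.826, -0.003, -0.002]
contact_force: [-10.9, -3.0, 6.6]
opening: 0.124
finger_force: 40.5
```

Call:
move_arm(
  moves=[
    [0, [0.013, 0.002, 0], [0, 0, 0.057]],
    [0, [0.013, 0.003, 0], [0, 0, 0.058]],
    [0, [0.012, 0.003, 0], [0, 0, 0.057]],
    [0, [0.013, 0.003, 0], [0, 0, 0.057]],
    [0, [0.013, 0.002, 0], [0, 0, 0.058]],
    [0, [0.013, 0.003, 0], [0, 0, 0.057]],
    [0, [0.013, 0.003, 0], [0, 0, 0.057]],
    [0, [0.012, 0.003, 0], [0, 0, 0.058]],
    [0, [0.008, 0.001, 0], [0, 0, 0.057]],
    [0, [0, 0, 0], [0, 0, 0]],
  ],
)

```text
time: 6.03
eef_pos: [0.4241, 0.2942, 0.2344]
tcp_rot: [0.755, 0.656, -0.001, -0.003]
contact_force: [-7.5, 2.4, 4.8]
opening: 0.125
finger_force: 40.0
```

```bash
python3 -c "
from plan import *
s=get_state();p=s['eef_pos'];H=np.array([.6452,.2246]);d=p[:2]-H;a0=np.arctan2(d[1],d[0])%(2*np.pi)-2*np.pi
print('r',np.linalg.norm(d),'theta',-np.pi/2-a0+.015-np.arctan(40/225),s['contact_force'].round(1),s['wrist_torque'].round(2),s['opening'],yaw0(s),p.round(4))"
```

```text
r 0.231754343598425 theta 1.7148239608620504 [-7.5  2.4  4.8] [ 0.4   1.02 -0.02] 0.12481867348639815 -0.1396853546324668 [0.4241 0.2942 0.2344]
```

Door at about 1.71 rad. I'll release the bar and rise.

Call:
move_arm(
  moves=[
    [0.3, [0, 0, 0], [0, 0, 0]],
    [0.5, [0, 0, 0], [0, 0, 0]],
    [0.5, [0, 0, 0], [0, 0, 0]],
    [0.5, [0, 0, 0], [0, 0, 0]],
    [0.5, [0, 0, -0.005], [0, 0, 0]],
    [0.6, [0, 0, -0.01], [0, 0, 0]],
    [0.7, [0, 0, -0.015], [0, 0, 0]],
    [0.8, [0, 0, -0.02], [0, 0, 0]],
    [0.9, [0, 0, -0.02], [0, 0, 0]],
    [1, [0, 0, -0.02], [0, 0, 0]],
  ],
)

```text
time: 6.87
eef_pos: [0.4259, 0.2917, 0.3254]
tcp_rot: [0.755, 0.656, 0.001, 0.0]
contact_force: [0.7, 0.6, -0.3]
opening: 0.998
finger_force: 0.0
```

```bash
python3 -c "
from plan import *
a=read_camera('side');b=read_camera('top')
c=np.hstack([a[70:270,190:390],b[60:260,165:365]]);cv2.imwrite('pics/open.png',cv2.cvtColor(cv2.resize(c,None,fx=2,fy=2,interpolation=2),cv2.COLOR_RGB2BGR))
for n,i in(('side',a),('top',b)):
  print(n,[(q[1].round(1),q[0][4]) for q in blobs(n,i,(24,150,100),(34,255,255),40)[0] if 270<q[1][0]<350 and 150<q[1][1]<240])
plan(line((.502,-.2085,.20),1.263,16),1)"
```

```text
side [(array([302.8, 212. ]), np.int32(329)), (array([307.1, 229.8]), np.int32(67))]
top [(array([316.5, 195.8]), np.int32(462)), (array([328.8, 214.9]), np.int32(90))]
[[1,[-0.03,0.009,0.008],[0.008,-0.004,-0.088]],[1,[-0.031,0.006,0.008],[0.0,-0.0,-0.087]],[1,[-0.032,0.004,0.008],[0.0,-0.0,-0.088]],[1,[-0.032,0.0,0.008],[0.0,-0.0,-0.088]],[1,[-0.031,-0.002,0.008],[0.0,-0.0,-0.087]],[1,[-0.031,-0.004,0.008],[0.0,-0.0,-0.088]],[1,[-0.031,-0.008,0.008],[0.001,-0.0,-0.087]],[1,[-0.03,-0.01,0.008],[-0.0,-0.0,-0.088]],[1,[-0.029,-0.013,0.008],[-0.0,-0.0,-0.088]],[1,[-0.028,-0.015,0.008],[-0.0,-0.0,-0.087]]]
[[1,[-0.026,-0.018,0.009],[-0.0,-0.0,-0.088]],[1,[-0.025,-0.02,0.008],[-0.0,-0.0,-0.088]],[1,[-0.023,-0.021,0.008],[-0.0,-0.0,-0.087]],[1,[-0.021,-0.024,0.008],[-0.0,-0.0,-0.088]],[1,[-0.018,-0.026,0.008],[-0.0,-0.0,-0.088]],[1,[-0.017,-0.027,0.008],[-0.0,-0.001,-0.087]]]
max step 0.0332264954516723 max turn 0.088 start [0.4276 0.2925 0.329 ] yaw -0.1393 t 6.9667 F [0.9 0.9 0.7] op 0.999
```

View pics/open.png

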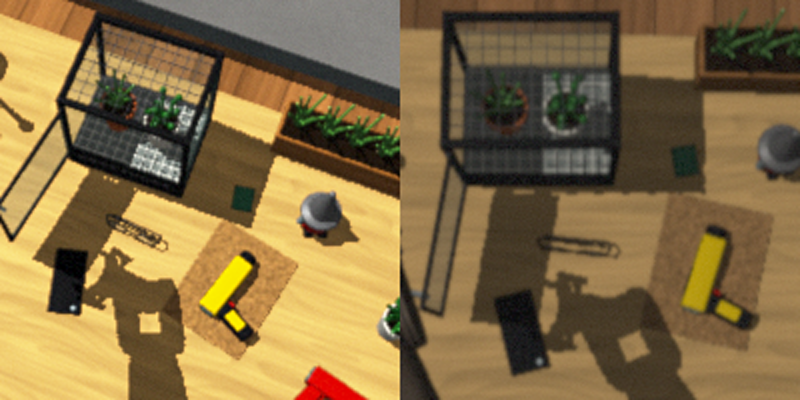

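The door now stands wide open, running from its hinge at crop (455,150) to (430,310). The thermometer is unmoved, with its centre at top (316.5,195.8). Next I'll go to the thermometer.

Call:
move_arm(
  moves=[
    [1, [-0.03, 0.009, 0.008], [0, 0, -0.088]],
    [1, [-0.031, 0.006, 0.008], [0, 0, -0.087]],
    [1, [-0.032, 0.004, 0.008], [0, 0, -0.088]],
    [1, [-0.032, 0, 0.008], [0, 0, -0.088]],
    [1, [-0.031, -0.002, 0.008], [0, 0, -0.087]],
    [1, [-0.031, -0.004, 0.008], [0, 0, -0.088]],
    [1, [-0.031, -0.008, 0.008], [0, 0, -0.087]],
    [1, [-0.03, -0.01, 0.008], [0, 0, -0.088]],
    [1, [-0.029, -0.013, 0.008], [0, 0, -0.088]],
    [1, [-0.028, -0.015, 0.008], [0, 0, -0.087]],
  ],
)

```text
time: 7.8
eef_pos: [0.472, -0.0229, 0.2425]
tcp_rot: [0.403, 0.915, -0.0, -0.0]
contact_force: [-0.2, -0.3, 0.2]
opening: 0.998
finger_force: 0.0
```

Call:
move_arm(
  moves=[
    [1, [-0.026, -0.018, 0.009], [0, 0, -0.088]],
    [1, [-0.025, -0.02, 0.008], [0, 0, -0.088]],
    [1, [-0.023, -0.021, 0.008], [0, 0, -0.087]],
    [1, [-0.021, -0.024, 0.008], [0, 0, -0.088]],
    [1, [-0.018, -0.026, 0.008], [0, 0, -0.088]],
    [1, [-0.017, -0.027, 0.008], [0, 0, -0.087]],
    [1, [0, 0, 0.02], [0, 0, 0]],
    [1, [0, 0, 0.02], [0, 0, 0]],
    [1, [0, 0, 0.02], [0, 0, 0]],
    [1, [0, 0, 0.01], [0, 0, 0]],
  ],
)

```text
time: 8.63
eef_pos: [0.4988, -0.2088, 0.121]
tcp_rot: [0.154, 0.988, 0.001, -0.002]
contact_force: [-0.2, -0.3, 0.1]
opening: 1.002
finger_force: 0.0
```

```bash
python3 -c "
from plan import *
plan(line((.502,-.2085,.007),1.263,10),1)"
```

```text
[[1,[-0.0,0.0,0.011],[0.001,-0.005,-0.0]],[1,[-0.001,0.0,0.012],[0.0,-0.0,-0.0]],[1,[0.0,0.0,0.011],[0.0,-0.0,-0.0]],[1,[-0.0,0.0,0.012],[0.0,-0.0,-0.0]],[1,[-0.001,0.001,0.011],[0.0,-0.0,-0.0]],[1,[0.0,-0.0,0.011],[0.0,-0.0,-0.001]],[1,[-0.0,-0.0,0.012],[0.0,-0.0,0.0]],[1,[-0.0,-0.0,0.011],[0.0,-0.0,0.0]],[1,[-0.001,0.0,0.012],[0.0,-0.0,0.0]],[1,[-0.0,0.0,0.011],[0.0,-0.0,0.0]]]
max step 0.012041594578792296 max turn 0.005 start [ 0.4988 -0.2088  0.121 ] yaw 1.2621 t 8.6333 F [-0.2 -0.3  0.1] op 1.002
```

Call:
move_arm(
  moves=[
    [1, [-0.001, 0, 0.015], [0, 0, 0]],
    [1, [-0.001, 0, 0.015], [0, 0, 0]],
    [1, [-0.001, 0, 0.015], [0, 0, 0]],
    [1, [0, 0, 0.015], [0, 0, 0]],
    [1, [0, 0, 0.015], [0, 0, 0]],
    [1, [0, 0, 0.012], [0, 0, 0]],
    [1, [0, 0, 0.01], [0, 0, 0]],
    [1, [0, 0, 0.008], [0, 0, 0]],
    [1, [0, 0, 0], [0, 0, 0]],
    [1, [0, 0, 0], [0, 0, 0]],
  ],
)

```text
time: 9.47
eef_pos: [0.5035, -0.2102, 0.0192]
tcp_rot: [0.153, 0.988, 0.0, -0.0]
contact_force: [0.3, 0.1, -0.5]
opening: 1.004
finger_force: 0.0
```

```bash
python3 -c "
from plan import *
plan(line((.502,-.2085,.007),1.263,1),1)"
```

```text
[[1,[0.002,0.001,0.012],[0.0,-0.0,0.0]]]
max step 0.012206555615733703 max turn 0.0 start [ 0.5035 -0.2102  0.0192] yaw 1.263 t 9.4667 F [ 0.3  0.1 -0.5] op 1.004
```

Call:
move_arm(
  moves=[
    [1, [0, 0.001, 0.006], [0, 0, 0]],
    [1, [0, 0, 0.005], [0, 0, 0]],
    [0.7, [0, 0, 0], [0, 0, 0]],
    [0.5, [0, 0, 0], [0, 0, 0]],
    [0.3, [0, 0, 0], [0, 0, 0]],
    [0.3, [0, 0, 0], [0, 0, 0]],
    [0.3, [0, 0, 0], [0, 0, 0]],
    [0.3, [0, 0, 0], [0, 0, 0]],
    [0.3, [0, 0, 0], [0, 0, 0]],
    [0.3, [0, 0, 0], [0, 0, 0]],
  ],
  grip_force=60,
)

```text
time: 10.3
eef_pos: [0.5044, -0.2098, 0.009]
tcp_rot: [0.153, 0.988, -0.0, 0.001]
contact_force: [0.8, -0.7, 2.9]
opening: 0.507
finger_force: 62.9
```

Call:
move_arm(
  moves=[
    [0.3, [0, 0, 0], [0, 0, 0]],
    [0.3, [0, 0, 0], [0, 0, 0]],
    [0.3, [0, 0, -0.005], [0, 0, 0]],
    [0.3, [0, 0, -0.01], [0, 0, 0]],
    [0.3, [0, 0, -0.015], [0, 0, 0]],
    [0.3, [0, 0, -0.02], [0, 0, 0]],
    [0.3, [0, 0, -0.02], [0, 0, 0]],
    [0.3, [0, 0, -0.015], [0, 0, 0]],
    [0.3, [0, 0, -0.005], [0, 0, 0]],
    [0.3, [0, 0, 0], [0, 0, 0]],
  ],
)

```text
time: 11.13
eef_pos: [0.5043, -0.2094, 0.0996]
tcp_rot: [0.153, 0.988, -0.0, 0.001]
contact_force: [0.3, 0.4, -3.0]
opening: 0.505
finger_force: 62.5
```

```bash
python3 -c "
from plan import *
s=get_state();print(s['eef_pos'].round(4),yaw0(s),s['contact_force'].round(2),s['wrist_torque'].round(2),s['opening'],s['finger_force'])
a=read_camera('side');b=read_camera('top')
c=np.hstack([a[140:260,250:370],b[130:250,270:390]]);cv2.imwrite('pics/held.png',cv2.cvtColor(cv2.resize(c,None,fx=3.3,fy=3.3,interpolation=2),cv2.COLOR_RGB2BGR))
for n,i in(('side',a),('top',b)):
  print(n,[(q[1].round(1),q[0].tolist()) for q in blobs(n,i,(24,150,100),(34,255,255),15)[0] if 250<q[1][0]<370 and 140<q[1][1]<250])"
```

```text
[ 0.5043 -0.2094  0.0996] 1.262992296344844 [ 0.31  0.37 -3.04] [-0.   -0.07  0.04] 0.5054265245655924 62.47175216674805
side [(array([298.6, 215. ]), [291, 210, 18, 13, 121]), (array([309.8, 225. ]), [305, 220, 11, 11, 73])]
top [(array([336.6, 215.6]), [334, 212, 6, 8, 28])]
```

View pics/held.png

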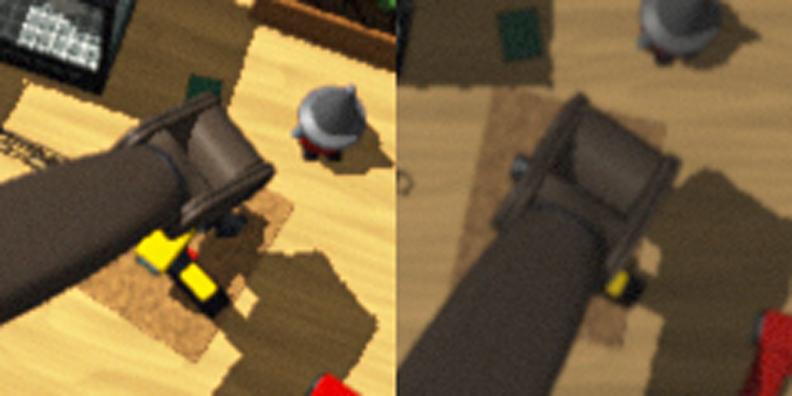

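The thermometer is held: opening 0.505 is about 43 mm, and the yellow rear and handle show in the side view at (298,215) and (310,225). Next I'll plan the aim pose.

```bash
python3 -c "
from plan import *
print(plane('side',(309.8,225),.0906+.041))
im=cv2.cvtColor(cv2.imread('pics/top0.png'),cv2.COLOR_BGR2RGB);h=cv2.cvtColor(im,cv2.COLOR_RGB2HSV)
m=cv2.inRange(h,(3,90,40),(15,255,255));w=np.zeros_like(m);w[98:132,203:233]=255
(c,r)=cv2.minEnclosingCircle(cv2.findNonZero(m&w));print('rim',c,r,plane('top',c,.14))
al=.15;pot=np.array([.752,.153]);t=pot-(.143+.0726)*np.array([np.cos(al),np.sin(al)]);print(t)
l=line((*t,.085),np.pi/2+al,20)
w=[(q+np.array([0,0,.03*np.sin(np.pi*(i+1)/20)]),y) for i,(q,y) in enumerate(l)]
plan(w,.3)"
```

```text
[ 0.42109776 -0.24700392  0.1316    ]
rim (218.1666717529297, 114.5) 12.527847290039062 [0.75148224 0.15038053 0.14      ]
[0.53882096 0.12078114]
[[0.3,[0.003,0.016,-0.004],[0.001,-0.002,-0.023]],[0.3,[0.003,0.017,-0.004],[-0.0,-0.0,-0.023]],[0.3,[0.003,0.016,-0.004],[-0.0,-0.0,-0.023]],[0.3,[0.002,0.016,-0.003],[-0.0,-0.0,-0.023]],[0.3,[0.002,0.017,-0.003],[-0.0,-0.0,-0.022]],[0.3,[0.001,0.016,-0.003],[-0.0,-0.0,-0.023]],[0.3,[0.001,0.017,-0.001],[-0.0,-0.0,-0.023]],[0.3,[0.001,0.016,-0.002],[-0.0,-0.0,-0.023]],[0.3,[0.0,0.017,-0.0],[-0.0,-0.0,-0.023]],[0.3,[-0.0,0.017,0.0],[-0.0,-0.0,-0.023]]]
[[0.3,[-0.001,0.016,0.001],[-0.0,-0.0,-0.023]],[0.3,[-0.0,0.017,0.002],[-0.0,-0.0,-0.023]],[0.3,[-0.002,0.016,0.002],[-0.0,-0.0,-0.023]],[0.3,[-0.001,0.017,0.003],[-0.0,-0.0,-0.023]],[0.3,[-0.002,0.016,0.004],[-0.0,-0.0,-0.022]],[0.3,[-0.003,0.017,0.004],[-0.0,-0.0,-0.023]],[0.3,[-0.002,0.016,0.005],[-0.0,-0.0,-0.023]],[0.3,[-0.004,0.016,0.005],[-0.0,-0.0,-0.023]],[0.3,[-0.003,0.016,0.005],[-0.0,-0.0,-0.023]],[0.3,[-0.004,0.016,0.005],[-0.0,-0.0,-0.023]]]
max step 0.01772004514666935 max turn 0.023 start [ 0.503  -0.2087  0.0973] yaw 1.2629 t 11.2333 F [-0.5 -0.6 -2.7] op 0.507
```

Call:
move_arm(
  moves=[
    [0.3, [0.003, 0.016, -0.004], [0, 0, -0.023]],
    [0.3, [0.003, 0.017, -0.004], [0, 0, -0.023]],
    [0.3, [0.003, 0.016, -0.004], [0, 0, -0.023]],
    [0.3, [0.002, 0.016, -0.003], [0, 0, -0.023]],
    [0.3, [0.002, 0.017, -0.003], [0, 0, -0.022]],
    [0.3, [0.001, 0.016, -0.003], [0, 0, -0.023]],
    [0.3, [0.001, 0.017, -0.001], [0, 0, -0.023]],
    [0.3, [0.001, 0.016, -0.002], [0, 0, -0.023]],
    [0.3, [0, 0.017, 0], [0, 0, -0.023]],
    [0.3, [0, 0.017, 0], [0, 0, -0.023]],
  ],
)

```text
time: 12.07
eef_pos: [0.5205, -0.043, 0.1204]
tcp_rot: [0.039, 0.999, 0.0, -0.002]
contact_force: [-0.3, 0.4, -2.3]
opening: 0.506
finger_force: 62.2
```

Call:
move_arm(
  moves=[
    [0.3, [-0.001, 0.016, 0.001], [0, 0, -0.023]],
    [0.3, [0, 0.017, 0.002], [0, 0, -0.023]],
    [0.3, [-0.002, 0.016, 0.002], [0, 0, -0.023]],
    [0.3, [-0.001, 0.017, 0.003], [0, 0, -0.023]],
    [0.3, [-0.002, 0.016, 0.004], [0, 0, -0.022]],
    [0.3, [-0.003, 0.017, 0.004], [0, 0, -0.023]],
    [0.3, [-0.002, 0.016, 0.005], [0, 0, -0.023]],
    [0.3, [-0.004, 0.016, 0.005], [0, 0, -0.023]],
    [0.3, [-0.003, 0.016, 0.005], [0, 0, -0.023]],
    [0.3, [-0.004, 0.016, 0.005], [0, 0, -0.023]],
  ],
)

```text
time: 12.9
eef_pos: [0.5382, 0.1204, 0.0839]
tcp_rot: [-0.076, 0.997, 0.0, -0.002]
contact_force: [0.3, 0.2, -2.3]
opening: 0.508
finger_force: 62.2
```

```bash
python3 -c "
from plan import *
a=read_camera('side');b=read_camera('top')
c=np.hstack([a[80:230,195:345],b[70:220,180:330]]);cv2.imwrite('pics/aim.png',cv2.cvtColor(cv2.resize(c,None,fx=2.6,fy=2.6,interpolation=2),cv2.COLOR_RGB2BGR))
al=.15;pot=np.array([.7515,.1515]);t=pot-(.143+.0726)*np.array([np.cos(al),np.sin(al)])
plan([((*t,.085),np.pi/2+al)],.3)
s=get_state();M=R.from_quat(s['tcp_rot']).as_matrix();d=-M[:,0];L=s['eef_pos']+.0726*d-.015*M[:,2];print('lens',L,'dir',d)
v=np.array([*pot,.1])-L;print('dist',v@d,'miss',v-(v@d)*d)
for n,i in(('side',a),('top',b)):
  print(n,[(q[1].round(1),q[0].tolist()) for q in blobs(n,i,(24,150,100),(34,255,255),15)[0] if 195<q[1][0]<345 and 80<q[1][1]<230])"
```

```text
[[0.3,[-0.0,-0.002,-0.002],[0.001,-0.006,0.003]]]
max step 0.00282842712474619 max turn 0.006 start [0.5376 0.1214 0.0833] yaw 1.7235 t 13.0 F [ 0.1 -0.1 -2.6] op 0.509
lens [0.60941163 0.13242351 0.09789244] dir [ 0.98835254  0.15207742 -0.00563167]
dist 0.14332264008391984 miss [ 0.00043508 -0.00271965  0.00291471]
side [(array([234.1, 180.5]), [228, 172, 13, 18, 163]), (array([246.7, 186.7]), [242, 183, 11, 8, 53])]
top [(array([242. , 194.1]), [239, 190, 8, 8, 46])]
```

View pics/aim.png

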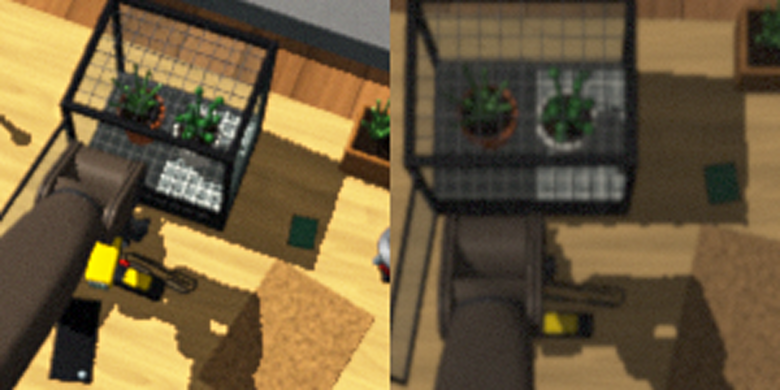

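The held thermometer stands outside the open doorway. Its yellow rear is at side (234,180) and the handle at (247,187), and it faces the terracotta pot at crop (487,115). The estimated miss is about 4 mm. I'll make a small correction and hold.

Call:
move_arm(
  moves=[
    [0.3, [0, -0.002, -0.002], [0, -0.005, 0]],
    [0.3, [0, 0, 0], [0, 0, 0]],
    [0.3, [0, 0, 0], [0, 0, 0]],
    [0.3, [0, 0, 0], [0, 0, 0]],
    [0.3, [0, 0, 0], [0, 0, 0]],
    [0.3, [0, 0, 0], [0, 0, 0]],
    [0.3, [0, 0, 0], [0, 0, 0]],
    [0.3, [0, 0, 0], [0, 0, 0]],
    [0.3, [0, 0, 0], [0, 0, 0]],
    [0.3, [0, 0, 0], [0, 0, 0]],
  ],
)

```text
time: 13.83
eef_pos: [0.5401, 0.1177, 0.0884]
tcp_rot: [-0.075, 0.997, 0.0, 0.003]
contact_force: [-0.0, -0.4, -2.4]
opening: 0.508
finger_force: 62.3
```

```bash
python3 -c "
from plan import *
a=read_camera('side');b=read_camera('top');pot=np.array([.7515,.1515])
s=get_state();M=R.from_quat(s['tcp_rot']).as_matrix();d=-M[:,0];L=s['eef_pos']+.0726*d-.015*M[:,2];print('lens',L,'dir',d,np.abs(s['dq']).max())
v=np.array([*pot,.1])-L;print('dist',v@d,'miss',v-(v@d)*d)
r=RM(1.263).T@(np.array([.420,-.2485,.041])-[.5044,-.2098,.009]);X=s['eef_pos']+M@r
print('handle patch expected',X,proj('side',X),proj('top',X))
m={}
for n,i in(('side',a),('top',b)):
  print(n,[(q[1].round(1),q[0].tolist()) for q in blobs(n,i,(24,150,100),(34,255,255),15)[0] if 195<q[1][0]<345 and 80<q[1][1]<230])"
```

```text
lens [0.61176418 0.12859671 0.10368576] dir [0.9887188  0.14970095 0.00497689] 0.0023014710610641865
dist 0.14156973326149622 miss [-0.00023683  0.00171016 -0.00439034]
handle patch expected [0.4813148  0.04568257 0.11998171] [248.52351901 187.16617696] [246.62837773 193.64777987]
side [(array([234.8, 180.3]), [228, 172, 14, 18, 158]), (array([247.3, 186.5]), [243, 183, 10, 8, 52])]
top [(array([243.4, 193.4]), [240, 190, 8, 7, 45])]
```

Call:
move_arm(
  moves=[
    [0.3, [0, 0.001, 0.002], [0, 0.002, 0]],
    [0.3, [0, 0, 0], [0, 0, 0]],
    [0.3, [0, 0, 0], [0, 0, 0]],
    [0.3, [0, 0, 0], [0, 0, 0]],
    [0.3, [0, 0, 0], [0, 0, 0]],
    [0.3, [0, 0, 0], [0, 0, 0]],
    [0.3, [0, 0, 0], [0, 0, 0]],
    [0.3, [0, 0, 0], [0, 0, 0]],
    [0.3, [0, 0, 0], [0, 0, 0]],
    [0.3, [0, 0, 0], [0, 0, 0]],
  ],
)

```text
time: 14.77
eef_pos: [0.5399, 0.1187, 0.0864]
tcp_rot: [-0.075, 0.997, 0.0, 0.002]
contact_force: [0.6, -0.7, -1.7]
opening: 0.505
finger_force: 62.3
```

Call:
move_arm(
  moves=[
    [0.3, [0, 0, 0], [0, 0, 0]],
    [0.3, [0, 0, 0], [0, 0, 0]],
    [0.3, [0, 0, 0], [0, 0, 0]],
    [0.3, [0, 0, 0], [0, 0, 0]],
    [0.3, [0, 0, 0], [0, 0, 0]],
    [0.3, [0, 0, 0], [0, 0, 0]],
    [0.3, [0, 0, 0], [0, 0, 0]],
    [0.3, [0, 0, 0], [0, 0, 0]],
    [0.3, [0, 0, 0], [0, 0, 0]],
    [0.3, [0, 0, 0], [0, 0, 0]],
  ],
)

```text
time: 15.6
eef_pos: [0.5399, 0.1187, 0.0863]
tcp_rot: [-0.075, 0.997, 0.0, 0.001]
contact_force: [0.3, -0.1, -2.6]
opening: 0.508
finger_force: 62.3
```

Call:
move_arm(
  moves=[
    [0.3, [0, 0, 0], [0, 0, 0]],
    [0.3, [0, 0, 0], [0, 0, 0]],
    [0.3, [0, 0, 0], [0, 0, 0]],
    [0.3, [0, 0, 0], [0, 0, 0]],
    [0.3, [0, 0, 0], [0, 0, 0]],
    [0.3, [0, 0, 0], [0, 0, 0]],
    [0.3, [0, 0, 0], [0, 0, 0]],
    [0.3, [0, 0, 0], [0, 0, 0]],
    [0.3, [0, 0, 0], [0, 0, 0]],
    [0.3, [0, 0, 0], [0, 0, 0]],
  ],
)

```text
time: 16.43
eef_pos: [0.5399, 0.1187, 0.0863]
tcp_rot: [-0.075, 0.997, 0.0, 0.002]
contact_force: [-1.1, 1.0, -2.8]
opening: 0.507
finger_force: 62.3
```

Call:
move_arm(
  moves=[
    [0.3, [0, 0, 0], [0, 0, 0]],
    [0.3, [0, 0, 0], [0, 0, 0]],
    [0.3, [0, 0, 0], [0, 0, 0]],
    [0.3, [0, 0, 0], [0, 0, 0]],
    [0.3, [0, 0, 0], [0, 0, 0]],
    [0.3, [0, 0, 0], [0, 0, 0]],
    [0.3, [0, 0, 0], [0, 0, 0]],
    [0.3, [0, 0, 0], [0, 0, 0]],
    [0.3, [0, 0, 0], [0, 0, 0]],
    [0.3, [0, 0, 0], [0, 0, 0]],
  ],
)

```text
time: 17.27
eef_pos: [0.5399, 0.1187, 0.0863]
tcp_rot: [-0.075, 0.997, 0.0, 0.002]
contact_force: [0.4, -0.4, -2.6]
opening: 0.504
finger_force: 62.3
```

```bash
python3 -c "
from plan import *
pot=np.array([.7515,.1515])
s=get_state();M=R.from_quat(s['tcp_rot']).as_matrix();d=-M[:,0];L=s['eef_pos']+.0726*d-.015*M[:,2];print('lens',L,'dir',d,np.abs(s['dq']).max())
v=np.array([*pot,.1])-L;print('dist',v@d,'miss',v-(v@d)*d)
l=line((.5035,-.2095,.07),1.263,20)
w=[(q+np.array([0,0,.04*np.sin(np.pi*(i+1)/20)]),y) for i,(q,y) in enumerate(l)]
plan(w,.3)"
```

```text
lens [0.61168443 0.12954488 0.10155231] dir [0.98873975 0.14961455 0.00303203] 0.0011289061506490551
dist 0.14152130656288398 miss [-0.00011218  0.00078147 -0.00198141]
[[0.3,[0.004,-0.016,-0.005],[0.0,0.003,0.023]],[0.3,[0.004,-0.016,-0.006],[0.0,0.0,0.023]],[0.3,[0.004,-0.016,-0.005],[0.0,0.0,0.023]],[0.3,[0.003,-0.016,-0.004],[0.0,0.0,0.023]],[0.3,[0.003,-0.017,-0.004],[0.0,0.0,0.022]],[0.3,[0.002,-0.016,-0.003],[0.0,0.0,0.023]],[0.3,[0.002,-0.016,-0.003],[0.0,0.0,0.023]],[0.3,[0.002,-0.017,-0.002],[0.0,0.0,0.023]],[0.3,[0.001,-0.016,-0.0],[0.0,0.0,0.023]],[0.3,[0.001,-0.017,0.0],[0.0,0.0,0.023]]]
[[0.3,[0.0,-0.016,0.001],[0.0,0.0,0.023]],[0.3,[0.001,-0.017,0.003],[0.0,0.0,0.023]],[0.3,[-0.001,-0.016,0.003],[0.0,0.0,0.023]],[0.3,[-0.0,-0.017,0.004],[0.0,0.0,0.023]],[0.3,[-0.001,-0.016,0.005],[0.0,0.0,0.022]],[0.3,[-0.002,-0.017,0.006],[0.0,0.0,0.023]],[0.3,[-0.001,-0.016,0.006],[0.0,0.0,0.023]],[0.3,[-0.002,-0.016,0.006],[0.0,0.0,0.023]],[0.3,[-0.003,-0.017,0.007],[0.0,0.0,0.023]],[0.3,[-0.003,-0.016,0.007],[0.0,0.0,0.023]]]
max step 0.018627936010197157 max turn 0.023 start [0.5399 0.1187 0.0863] yaw 1.721 t 17.2667 F [ 0.4 -0.4 -2.6] op 0.504
```

The aim held for over 3 s, with a 2 mm miss and the lens 0.142 m from the axis (about 0.11 m from the pot's surface). I'm taking the thermometer back to the mat.

Call:
move_arm(
  moves=[
    [0.3, [0.004, -0.016, -0.005], [0, 0.003, 0.023]],
    [0.3, [0.004, -0.016, -0.006], [0, 0, 0.023]],
    [0.3, [0.004, -0.016, -0.005], [0, 0, 0.023]],
    [0.3, [0.003, -0.016, -0.004], [0, 0, 0.023]],
    [0.3, [0.003, -0.017, -0.004], [0, 0, 0.022]],
    [0.3, [0.002, -0.016, -0.003], [0, 0, 0.023]],
    [0.3, [0.002, -0.016, -0.003], [0, 0, 0.023]],
    [0.3, [0.002, -0.017, -0.002], [0, 0, 0.023]],
    [0.3, [0.001, -0.016, 0], [0, 0, 0.023]],
    [0.3, [0.001, -0.017, 0], [0, 0, 0.023]],
  ],
)

```text
time: 18.1
eef_pos: [0.5216, -0.0465, 0.1186]
tcp_rot: [0.04, 0.999, -0.0, 0.0]
contact_force: [0.2, 0.2, -2.2]
opening: 0.507
finger_force: 62.6
```

Call:
move_arm(
  moves=[
    [0.3, [0, -0.016, 0.001], [0, 0, 0.023]],
    [0.3, [0.001, -0.017, 0.003], [0, 0, 0.023]],
    [0.3, [-0.001, -0.016, 0.003], [0, 0, 0.023]],
    [0.3, [0, -0.017, 0.004], [0, 0, 0.023]],
    [0.3, [-0.001, -0.016, 0.005], [0, 0, 0.022]],
    [0.3, [-0.002, -0.017, 0.006], [0, 0, 0.023]],
    [0.3, [-0.001, -0.016, 0.006], [0, 0, 0.023]],
    [0.3, [-0.002, -0.016, 0.006], [0, 0, 0.023]],
    [0.3, [-0.003, -0.017, 0.007], [0, 0, 0.023]],
    [0.3, [-0.003, -0.016, 0.007], [0, 0, 0.023]],
  ],
)

```text
time: 18.93
eef_pos: [0.5036, -0.2105, 0.0702]
tcp_rot: [0.154, 0.988, -0.0, 0.0]
contact_force: [-0.3, -0.1, -2.5]
opening: 0.511
finger_force: 62.6
```

Call:
move_arm(
  moves=[
    [0.3, [0, 0, 0.01], [0, 0, 0]],
    [0.3, [0, 0, 0.01], [0, 0, 0]],
    [0.3, [0, 0, 0.01], [0, 0, 0]],
    [0.3, [0, 0, 0.01], [0, 0, 0]],
    [0.3, [0, 0, 0.005], [0, 0, 0]],
    [0.3, [0, 0, 0], [0, 0, 0]],
    [0.3, [0, 0, 0], [0, 0, 0]],
    [0.3, [0, 0, 0], [0, 0, 0]],
    [0.3, [0, 0, 0], [0, 0, 0]],
    [0.3, [0, 0, 0], [0, 0, 0]],
  ],
)

```text
time: 19.77
eef_pos: [0.5042, -0.2098, 0.026]
tcp_rot: [0.153, 0.988, -0.0, 0.001]
contact_force: [-0.1, 0.2, -2.0]
opening: 0.507
finger_force: 62.4
```

```bash
python3 -c "
from plan import *
plan([((.5035,-.2095,.009),1.263)],.3)"
```

```text
[[0.3,[0.001,0.0,0.017],[-0.0,0.001,0.0]]]
max step 0.017029386365926404 max turn 0.001 start [ 0.5042 -0.2098  0.026 ] yaw 1.2632 t 19.7667 F [-0.1  0.2 -2. ] op 0.507
```

Lowering slowly and watching for contact.

Call:
move_arm(
  moves=[
    [0.3, [0, 0, 0.004], [0, 0, 0]],
    [0.3, [0, 0, 0.004], [0, 0, 0]],
    [0.3, [0, 0, 0.003], [0, 0, 0]],
    [0.3, [0, 0, 0.002], [0, 0, 0]],
    [0.3, [0, 0, 0.001], [0, 0, 0]],
    [0.3, [0, 0, 0.001], [0, 0, 0]],
    [0.3, [0, 0, 0.001], [0, 0, 0]],
    [0.3, [0, 0, 0], [0, 0, 0]],
    [0.3, [0, 0, 0], [0, 0, 0]],
    [0.3, [0, 0, 0], [0, 0, 0]],
  ],
)

```text
time: 20.6
eef_pos: [0.5038, -0.2096, 0.0095]
tcp_rot: [0.153, 0.988, -0.0, 0.0]
contact_force: [-0.5, -0.4, -2.4]
opening: 0.51
finger_force: 62.4
```

Call:
move_arm(
  moves=[
    [0.3, [0, 0, 0.001], [0, 0, 0]],
    [0.3, [0, 0, 0], [0, 0, 0]],
    [0.3, [0, 0, 0], [0, 0, 0]],
    [0.3, [0, 0, 0], [0, 0, 0]],
    [0.3, [0, 0, 0], [0, 0, 0]],
    [0.3, [0, 0, 0], [0, 0, 0]],
    [0.3, [0, 0, 0], [0, 0, 0]],
    [0.3, [0, 0, 0], [0, 0, 0]],
    [0.3, [0, 0, 0], [0, 0, 0]],
    [0.3, [0, 0, 0], [0, 0, 0]],
  ],
)

```text
time: 21.43
eef_pos: [0.5039, -0.2097, 0.009]
tcp_rot: [0.153, 0.988, -0.0, 0.0]
contact_force: [-3.1, 1.2, 5.5]
opening: 0.512
finger_force: 63.1
```

Contact felt: Fz went from -2.4 to +5.5 N at the original height. I'll release gently and rise.

Call:
move_arm(
  moves=[
    [0.55, [0, 0, 0], [0, 0, 0]],
    [0.65, [0, 0, 0], [0, 0, 0]],
    [0.8, [0, 0, 0], [0, 0, 0]],
    [1, [0, 0, 0], [0, 0, 0]],
    [1, [0, 0, 0], [0, 0, 0]],
    [1, [0, 0, 0], [0, 0, 0]],
    [1, [0, 0, -0.005], [0, 0, 0]],
    [1, [0, 0, -0.01], [0, 0, 0]],
    [1, [0, 0, -0.02], [0, 0, 0]],
    [1, [0, 0, -0.02], [0, 0, 0]],
  ],
)

```text
time: 22.27
eef_pos: [0.5032, -0.2093, 0.064]
tcp_rot: [0.153, 0.988, 0.0, -0.001]
contact_force: [0.7, -0.3, 0.3]
opening: 1.0
finger_force: 0.0
```

Call:
move_arm(
  moves=[
    [1, [0, 0, -0.03], [0, 0, 0]],
    [1, [0, 0, -0.03], [0, 0, 0]],
    [1, [0, 0, -0.03], [0, 0, 0]],
    [1, [0.02, 0, -0.03], [0, 0, 0]],
    [1, [0.03, 0, -0.03], [0, 0, 0]],
    [1, [0.03, 0, -0.03], [0, 0, 0]],
    [1, [0.02, 0, -0.03], [0, 0, 0]],
    [1, [0, 0, 0], [0, 0, 0]],
    [1, [0, 0, 0], [0, 0, 0]],
    [1, [0, 0, 0], [0, 0, 0]],
  ],
)

```text
time: 23.1
eef_pos: [0.4093, -0.1795, 0.2728]
tcp_rot: [0.153, 0.988, -0.0, 0.001]
contact_force: [0.4, 1.1, -0.4]
opening: 1.0
finger_force: 0.0
```

```bash
python3 -c "
from plan import *
a=read_camera('side');b=read_camera('top')
c=np.hstack([a[70:270,190:390],b[60:260,165:365]]);cv2.imwrite('pics/end.png',cv2.cvtColor(cv2.resize(c,None,fx=2,fy=2,interpolation=2),cv2.COLOR_RGB2BGR))
for n,i in(('side',a),('top',b)):
  print(n,[(q[1].round(1),q[0].tolist()) for q in blobs(n,i,(24,150,100),(34,255,255),15)[0] if 195<q[1][0]<365 and 80<q[1][1]<250])
s=get_state();print(s['eef_pos'],s['contact_force'],s['time'])"
```

```text
side [(array([297.5, 221.3]), [291, 216, 13, 12, 77]), (array([307. , 229.7]), [302, 225, 11, 11, 68])]
top [(array([317.1, 184. ]), [311, 177, 15, 19, 114])]
[ 0.4090895  -0.17930043  0.27095803] [0.45422829 0.6932621  0.20173876] 23.2
```

View pics/end.png

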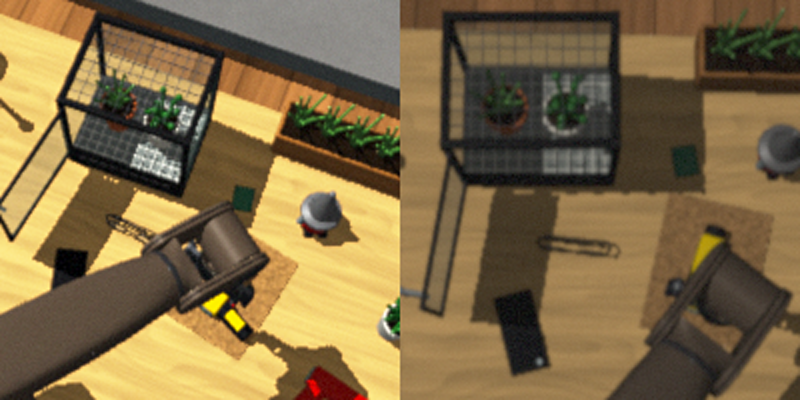

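The thermometer lies on the mat where it was: its handle patch is at side (307,229.7), against (307.1,229.9) at the start. The door is still open, the other things in the crop look unmoved, and the gripper is clear at z = 0.27.

```bash
python3 -c "
from plant import *
print(sign_off())"
```

```text
the job is handed in; nothing more can be done
None
```

The job is handed in: I opened the door to about 1.7 rad and held the thermometer still on the middle of the terracotta pot for over 3 s, lens about 11 cm short by my estimate, then set it back on its side on the mat and left the door open.

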